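# Slide the splash guard across in front of the pot

## Task

A low splash guard stands across the hob; an open pot is behind one half of it and a white boat-shaped mixing bowl behind the other, and its clear sliding pane is somewhere between. Slide the pane along its track by the pull on top, all the way to the end stop on the pot's side, so that the pot is shielded and the way to the bowl is open. Leave the pot where it stands.

Things in the scene. Friction and masses are not known exactly. Their poses are not given: they have to be found in the camera images.
- guard: Splash guard's aluminium frame, fixed on the hob: 460 mm long, 158 mm high, two black feet 110 mm front to back, bottom channel, a rail behind the pane, an end post (the stop) at each end, a thin upright behind the middle. Origin: middle of its underside. x points away from the robot, to the side of pot and bowl; y along the track to the robot's left (yaw within 0.15 rad of the world); z up.
- guard_pane (a joint): Position of the sliding pane along the frame's y axis, m. 0: at the right end stop, covering the right half; 0.22: at the left end stop, covering the left half. The clear pane is metal-edged, 216 mm long, 156 mm high, about 0.5 kg, slides lengthwise only, takes about 2 N to move and stays where it is left.
- pull (a point): Middle of the pane's pull: an upright black rounded block halfway along the pane's top edge, 40 mm along the track (y), 16 mm across it (x), from 158 to 208 mm above the hob; this point is at 186 mm. Axes as the frame's. Pinch it from above across or along the track. Above the frame's middle at joint 0.11; moves 1:1 with the joint. Nothing else near it is above 161 mm.
- pot: Dark blue round open roasting pot with cream inside and two side handles, 198 mm wide, 261 mm over the handles, 80 mm high, loose, about 190 mm behind the guard and about 115 mm left or right of its middle (the bowl stands behind the other half). Origin: centre of its underside.

How it is judged:
At the end, for the whole second after the job is handed in: The pane is at rest within 15 mm of the end stop on the pot's side (joint above 0.205 if the pot is behind the left half, below 0.015 if behind the right half); the pot is upright within 10 degrees and within 30 mm of where it stood at the start (((y of pot in the frame of guard above 0.03 m and value of joint guard_pane above 0.205 m) or (y of pot in the frame of guard below -0.03 m and value of joint guard_pane below 0.015 m)) and velocity of joint guard_pane between -0.01 and 0.01 m/s and distance of pot from where it was at the start of the episode below 0.03 m and angle between pot's own z axis and vertical below 0.17 rad); the robot touches nothing.
It also fails if it takes over 27 s, if anything falls off the work surface, if the arm or the gripper's body presses on something with over 40 N, if the wrist force passes 120 N, or if a joint passes its speed limit or range.

## Robot

A 6-joint arm with a two-finger parallel gripper is mounted at the origin on a cart in front of the work surface, level with it; the furniture and walls round the work are solid. World frame = base frame: x ahead of the robot, y to its left, z up, the work surface at z = 0. Lengths are in m, angles in rad, forces in N, time in s.
With the tool pointing down it reaches from about 0.275 to 0.825 m from the base axis. Payload 5.2 kg.
Tool frame: the origin (TCP) lies between the finger pads; the fingertips stand 14 mm ahead of it and the grasp point (between the pads) lies 5 mm behind it; z points along the fingers, y is the direction in which the jaws open and shut (so a half turn about z gives the same grasp; the last joint's range is limited). The gripper opens to 93 mm and grips with 3 to 60 N. Pads are 15 mm wide; open, the fingers measure 128 mm over their backs; the gripper's body (75 mm by 188 mm) begins 65 mm behind the grasp point.
Start: joints at [1.043, 0.259, 1.535, -0, 1.348, -0.203], TCP at [0.175, 0.521, 0.233] pointing down, gripper open.
Joint ranges: [-3.14, 3.14], [-0.91, 2.08], [0.19, 2.58], [-1.22, 4.36], [0.22, 2.71], [-3.12, 3.12]. Speed limits (rad/s): [2.57, 2.57, 3.14, 3.14, 3.14, 3.14].

## Interface

Orientations are given as a unit quaternion [w, x, y, z].
In Python, from plant import r gives the robot as it stands. The module is installed in compiled form; this text tells all that it offers.
- The arm moves only by the shell command python3 -m pendant 'ROWS' [OPENING] [FORCE]. ROWS is JSON, a list of rows, each a list of 2 entries, a list of its own where there are three numbers: the shift along the tool's x, y, z in m, then the turn, a rotation vector about the tool's x, y, z in rad. In form: [[[x, y, z], [ax, ay, az]], ...]. A call has 1 to 20 rows; each row shifts and turns the commanded pose from where the row before left it, along the tool's axes as they then stand; what a row does not reach is not made up. A row lasts 1/8 s, in which the tool goes at most 62.5 mm and 10.7 degrees, less where a joint would pass 70% of its speed; a pose out of reach is approached as far as the arm can. A call with a gripper value outside its range is refused whole. OPENING is the gripper's target within -1 to 1 (fully open at 1, half-way at 0, shut at -1), set as the call begins (- or left out, the last holds). The fingers move at their own pace and stop on an object; FORCE is the grip in N (left out, the last holds). Time passes only in rows, so rows that do not move let the fingers close. It gives the time, the measured TCP pose, the force and the opening at its end, in the units of the state.
- r.get_state(): the state, without advancing time (a new reading comes with each control period).
- r.read_camera(name): name is "scene" or "top" or "wrist"; returns the picture (400x640x3 uint8, red, green, blue); there is no depth.
- r.camera_model(name): a dict with "K" (3x3 intrinsics, pixels), "k1" (the pictures are not rectified: a ray, as slopes to the right and down, at radius r is drawn at 1 + k1 r^2 times it, then the intrinsics apply), "pose" (4x4, takes a point from camera to world coordinates). Camera axes: x right, y up, looking along -z (the intrinsics and any distortion apply to the point x, -y, -z); pixel columns grow to the right and rows downward; lengths in m; the calibration is good to about 2 mm. A picture is of the moment at which its call begins: read the wrist's pose just before it. camera_model takes no time and is no camera call; for the wrist camera it gives the pose at the moment of the call.
- r.job_done(): hands the job in, once; it reports no verdict.
The state is a dict: "time": time; "joint_pos": joint angles; "qd": joint speeds; "joint_efforts": joint torques, N m; "ee_pos": TCP position; "orientation": TCP orientation; "ft_force": force on the tool from outside, world axes, zero at the start; "torque": the same for the moment, N m; "finger_gap": finger opening in m.
Only numpy, scipy, OpenCV 4.12 (cv2) and the standard library are available. Lean on these libraries where they do the work, as an engineer would, in place of code of your own. Each camera call takes 0.05 s, during which the arm holds its last target. There are 200 camera calls.

## Working session

There is one attempt and no reset: what is moved stays moved. The work goes in short steps, Python scripts to look and compute and a shell command to move; the robot and the scene stay as the last step left them, time stands still between calls to the robot, and variables do not carry over. Pictures are saved under pics/ and viewed, about 8 in all and at most 12, crops included, and the job is handed in when it is done.

```bash
mkdir -p pics; cat > h.py <<'E'
import numpy as np, cv2
from plant import r
def ray(name,uv,m=None):
    m=m or r.camera_model(name); K=np.array(m["K"]); P=np.array(m["pose"])
    d=np.array([(uv[0]-K[0,2])/K[0,0],(uv[1]-K[1,2])/K[1,1]]); s=d.copy()
    for _ in range(20): s=d/(1+m["k1"]*(s@s))
    return P[:3,3],P[:3,:3]@np.array([s[0],-s[1],-1])
def onz(name,uv,z,m=None):
    o,d=ray(name,uv,m); return o+d*(z-o[2])/d[2]
E
python3 - <<'E'
from h import *
for n in("top","scene"):
    im=r.read_camera(n); cv2.imwrite(f"pics/{n}0.png",im[:,:,::-1]); m=r.camera_model(n); print(n,m["k1"],np.round(m["pose"],3).tolist())
s=r.get_state(); print(s["time"],s["ee_pos"],s["orientation"],s["finger_gap"])
E
```

```text
top -0.09980491390629105 [[-0.03, 0.992, -0.123, 0.511], [-0.999, -0.028, 0.02, -0.156], [0.016, 0.124, 0.992, 0.978], [0.0, 0.0, 0.0, 1.0]]
scene -0.11919236020144783 [[-0.867, 0.378, -0.325, 0.335], [-0.499, -0.641, 0.583, 0.343], [0.012, 0.668, 0.744, 0.762], [0.0, 0.0, 0.0, 1.0]]
0.1 [0.17524181 0.52087146 0.23193165] [-2.66590229e-04  1.61640516e-01  9.86849391e-01 -7.42331768e-04] 0.09312324018468847
```

View pics/top0.png

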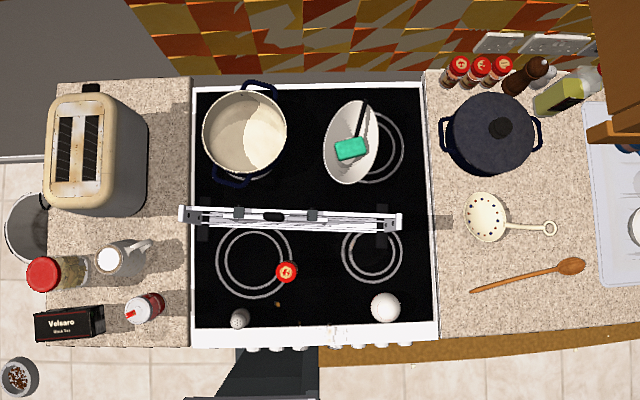

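View pics/scene0.png

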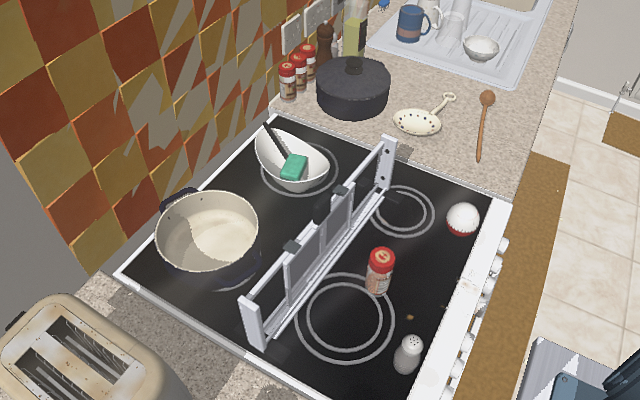

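The pot is behind the left half (+y, image left), so the goal is joint 0.22. The top view shows dark items on the guard at about (239,212), (274,216) and (312,214). I need a zoomed view to tell which one is the pull.

```bash
python3 - <<'E'
from h import *
a=cv2.imread("pics/top0.png")[190:245,170:420]; b=cv2.imread("pics/scene0.png")[125:360,225:405]
a=cv2.resize(a,None,fx=3.1,fy=3.1,interpolation=2); b=cv2.resize(b,None,fx=1.75,fy=1.75,interpolation=2)
c=np.zeros((a.shape[0]+b.shape[0],a.shape[1],3),np.uint8); c[:a.shape[0]]=a; c[a.shape[0]:,:b.shape[1]]=b
cv2.imwrite("pics/crop1.png",c); print(c.shape)
for n,uv in(("postL",(184,214)),("postR",(399,222))): print(n,onz("top",uv,.158))
for uv in((239,212),(274,216),(312,214)): print(uv,onz("top",uv,.208),onz("top",uv,.16))
for uv in((290,245),(322,205),(340,190)): print(uv,onz("scene",uv,.208),onz("scene",uv,.16))
E
```

```text
(581, 775, 3)
postL [0.58065055 0.09906503 0.158     ]
postR [ 0.55195054 -0.33994951  0.158     ]
(239, 212) [ 0.57748073 -0.02286896  0.208     ] [ 0.58160722 -0.01456128  0.16      ]
(274, 216) [ 0.56800487 -0.08972098  0.208     ] [ 0.57154061 -0.08558108  0.16      ]
(312, 214) [ 0.56979236 -0.16228606  0.208     ] [ 0.57343953 -0.16267011  0.16      ]
(290, 245) [0.56317499 0.0172429  0.208     ] [ 0.58292021 -0.01095941  0.16      ]
(322, 205) [ 0.56087137 -0.0749123   0.208     ] [ 0.58041703 -0.11109791  0.16      ]
(340, 190) [ 0.55137888 -0.1182547   0.208     ] [ 0.57010222 -0.158195    0.16      ]
```

View pics/crop1.png

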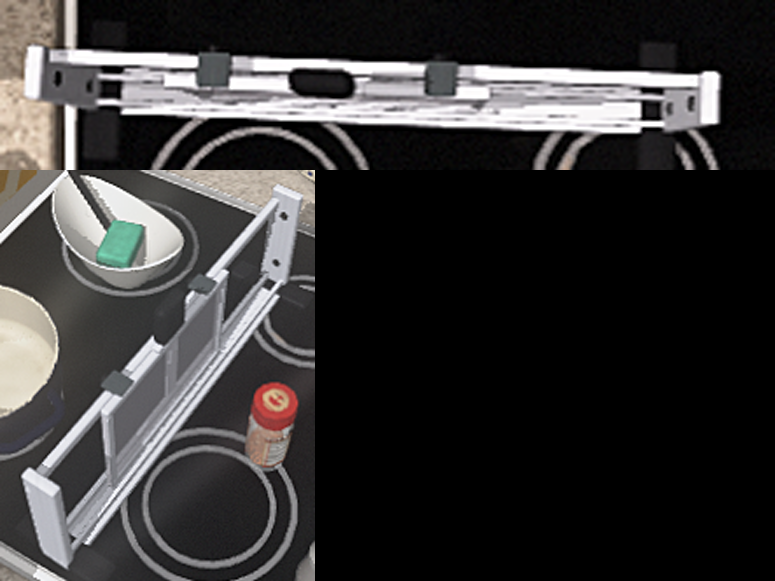

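```bash
cat >> h.py <<'E'
from scipy.spatial.transform import Rotation as R
def blob(im,box,th=45):
    x0,y0,x1,y1=box; m=(im[y0:y1,x0:x1].max(2)<th).astype(np.uint8)
    n,l,s,c=cv2.connectedComponentsWithStats(m); i=1+np.argmax(s[1:,4])
    return c[i]+[x0,y0],s[i]+[x0,y0,0,0,0]
def tri(a,b):
    (o,d),(p,e)=a,b; t=np.linalg.lstsq(np.c_[d,-e],p-o,rcond=None)[0]
    return (o+d*t[0]+p+e*t[1])/2,np.linalg.norm(o+d*t[0]-p-e*t[1])
E
python3 - <<'E'
from h import *
T=cv2.imread("pics/top0.png");S=cv2.imread("pics/scene0.png")
ct,st=blob(T,(256,207,292,225)); cs,ss=blob(S,(308,180,336,226))
print(ct,st,cs,ss)
p,g=tri(ray("top",ct),ray("scene",cs)); print("pull",p,g,onz("top",ct,.19),onz("scene",cs,.19))
s=r.get_state(); q=s["orientation"]; M=R.from_quat([*q[1:],q[0]]).as_matrix()
yaw=-np.arctan2(.0287,.439); fy=np.array([-np.sin(yaw),np.cos(yaw),0]); fx=np.array([fy[1],-fy[0],0])
print("yaw",yaw,"tooly",M[:,1],"turn about world z",np.arctan2(fy[1],fy[0])-np.arctan2(M[1,1],M[0,1]))
d=p-s["ee_pos"]; print("frame shift x,y",d@fx,d@fy,"joint",0.11+(p-[.566,-.1204,p[2]])@fy, "x off",(p-[.566,-.1204,p[2]])@fx)
E
```

```text
[273.46706587 216.51497006] [263 212  21  10 167] [329.  209.5] [329 208   1   4   4]
pull [ 0.56251842 -0.08891029  0.18351105] 0.013404529446657149 [ 0.56835284 -0.08710996  0.19      ] [ 0.55353543 -0.0858682   0.19      ]
yaw -0.06528295348204011 tooly [ 0.31902929  0.94774359 -0.00155132] turn about world z 0.2594225349750845
frame shift x,y 0.4262317187411944 -0.5832182042435584 joint 0.14119550091589872 x off -0.005528449081805304
```

Pull by top ray at z=0.19 is (0.568,-0.087) and by the scene pixel (322,205) is (0.568,-0.088), so the two views agree. I'll grasp along the track: lift and turn first, then cross over.

```bash
python3 -m pendant '[[[0,0,-0.04],[0,0,-0.13]],[[0,0,-0.04],[0,0,-0.13]],[[-0.024,-0.0323,0],[0,0,0]],[[-0.024,-0.0323,0],[0,0,0]],[[-0.024,-0.0323,0],[0,0,0]],[[-0.024,-0.0323,0],[0,0,0]],[[-0.024,-0.0323,0],[0,0,0]],[[-0.024,-0.0323,0],[0,0,0]],[[-0.024,-0.0323,0],[0,0,0]],[[-0.024,-0.0323,0],[0,0,0]],[[-0.024,-0.0323,0],[0,0,0]],[[-0.024,-0.0323,0],[0,0,0]],[[-0.024,-0.0323,0],[0,0,0]],[[-0.024,-0.0323,0],[0,0,0]],[[-0.024,-0.0323,0],[0,0,0]],[[-0.024,-0.0323,0],[0,0,0]],[[-0.024,-0.0323,0],[0,0,0]],[[-0.024,-0.0323,0],[0,0,0]],[[-0.024,-0.0323,0],[0,0,0]],[[-0.024,-0.0323,0],[0,0,0]]]' 1
python3 -m pendant '[[[0,0,0.0],[0,0,0]],[[0,0,0],[0,0,0]]]'
python3 - <<'E'
from h import *
s=r.get_state(); q=s["orientation"]; print(R.from_quat([*q[1:],q[0]]).as_matrix().round(3).tolist())
m=r.camera_model("wrist"); im=r.read_camera("wrist"); cv2.imwrite("pics/w1.png",im[:,:,::-1]); np.save("w1.npy",m,allow_pickle=True)
E
```

```text
time: 2.6
ee_pos: [0.5693, -0.088, 0.3121]
orientation: [-0.0, 0.032, 0.999, 0.0]
ft_force: [-0.8, 0.3, 0.8]
finger_gap: 0.093
time: 2.85
ee_pos: [0.5684, -0.0864, 0.3121]
orientation: [-0.001, 0.033, 0.999, 0.0]
ft_force: [-0.2, 0.4, 0.2]
finger_gap: 0.0932
[[-0.998, 0.065, -0.001], [0.065, 0.998, 0.001], [0.001, 0.001, -1.0]]
```

View pics/w1.png

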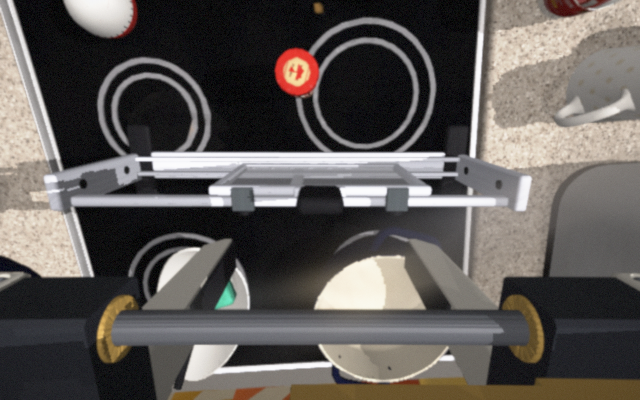

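The wrist view shows the pull at about (321,200), rows 187–213, centred between the fingers laterally. The rays will check its x.

```bash
python3 - <<'E'
from h import *
m=np.load("w1.npy",allow_pickle=True).item(); print(np.round(m["pose"],3).tolist())
for uv,z in(((321,187),.208),((321,213),.208),((321,200),.208),((301,212),.208),((343,212),.208),((321,187),.16),((232,200),.16),((408,200),.16),((47,192),.158),((530,192),.158)): print(uv,z,onz("wrist",uv,z,m).round(4))
E
python3 - <<'E'
import cv2
a=cv2.imread("pics/w1.png")[140:220,210:430]; cv2.imwrite("pics/w1c.png",cv2.resize(a,None,fx=3.5,fy=3.5,interpolation=2))
E
```

```text
[[0.064, -0.958, -0.278, 0.491], [0.998, 0.062, 0.015, -0.083], [0.003, -0.279, 0.96, 0.465], [0.0, 0.0, 0.0, 1.0]]
(321, 187) 0.208 [ 0.5525 -0.0852  0.208 ]
(321, 213) 0.208 [ 0.5743 -0.0866  0.208 ]
(321, 200) 0.208 [ 0.5633 -0.0859  0.208 ]
(301, 212) 0.208 [ 0.5724 -0.1029  0.208 ]
(343, 212) 0.208 [ 0.5746 -0.0686  0.208 ]
(321, 187) 0.16 [ 0.564  -0.0857  0.16  ]
(232, 200) 0.16 [ 0.5713 -0.1716  0.16  ]
(408, 200) 0.16 [ 0.5822 -0.0032  0.16  ]
(47, 192) 0.158 [ 0.5527 -0.3444  0.158 ]
(530, 192) 0.158 [0.5824 0.1129 0.158 ]
```

View pics/w1c.png

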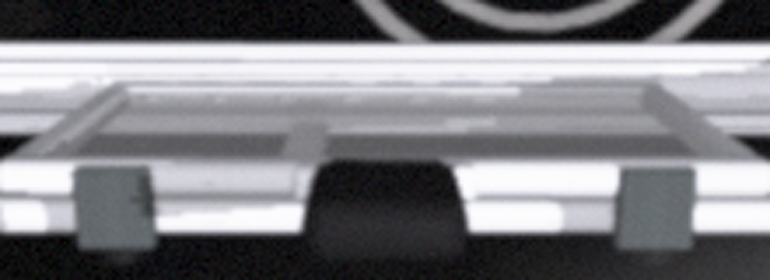

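Pull centre is about (0.569,-0.0865) and the TCP is at (0.568,-0.086), so it is aligned. Descend 0.126 to TCP z 0.186 (tips at 0.172, above everything at 0.161) and close.

```bash
python3 -m pendant '[[[0,0,0.025],[0,0,0]],[[0,0,0.025],[0,0,0]],[[0,0,0.025],[0,0,0]],[[0,0,0.025],[0,0,0]],[[0,0,0.026],[0,0,0]],[[0,0,0],[0,0,0]]]' 1
python3 -m pendant '[[[0,0,0],[0,0,0]],[[0,0,0],[0,0,0]],[[0,0,0],[0,0,0]],[[0,0,0],[0,0,0]],[[0,0,0],[0,0,0]],[[0,0,0],[0,0,0]],[[0,0,0],[0,0,0]],[[0,0,0],[0,0,0]]]' -1 15
```

```text
time: 3.65
ee_pos: [0.5672, -0.0852, 0.1852]
orientation: [-0.002, 0.032, 0.999, 0.001]
ft_force: [-0.1, -0.1, 0.7]
finger_gap: 0.0929
time: 4.65
ee_pos: [0.5689, -0.0869, 0.1867]
orientation: [-0.0, 0.032, 0.999, 0.0]
ft_force: [-0.1, -0.6, 0.9]
finger_gap: 0.0398
```

Gap 39.8 mm means the pull is held. By the post measurements the joint is about 0.14, so about 0.08 m is left to travel. Slide 70 mm, then inch to the stop.

```bash
python3 -m pendant '[[[0,0.005,0],[0,0,0]],[[0,0.01,0],[0,0,0]],[[0,0.01,0],[0,0,0]],[[0,0.01,0],[0,0,0]],[[0,0.01,0],[0,0,0]],[[0,0.01,0],[0,0,0]],[[0,0.01,0],[0,0,0]],[[0,0.005,0],[0,0,0]]]'
for i in 1; do python3 -m pendant '[[[0,0.003,0],[0,0,0]],[[0,0.003,0],[0,0,0]]]'; done
python3 -m pendant '[[[0,0.002,0],[0,0,0]],[[0,0.002,0],[0,0,0]]]'
```

```text
time: 5.65
ee_pos: [0.5736, -0.0163, 0.1867]
orientation: [0.0, 0.032, 0.999, -0.0]
ft_force: [1.6, -2.1, -0.2]
finger_gap: 0.0401
time: 5.9
ee_pos: [0.574, -0.0111, 0.1867]
orientation: [0.0, 0.032, 0.999, -0.0]
ft_force: [1.4, -2.0, -1.5]
finger_gap: 0.0398
time: 6.15
ee_pos: [0.5743, -0.0072, 0.1867]
orientation: [0.0, 0.033, 0.999, -0.0]
ft_force: [1.9, -1.6, -2.1]
finger_gap: 0.0401
```

Moved 80 mm with about 2 N drag, and no stop felt yet. I'll keep inching.

```bash
python3 -m pendant '[[[0,0.002,0],[0,0,0]],[[0,0.001,0],[0,0,0]]]'
python3 -m pendant '[[[0,0.0015,0],[0,0,0]],[[0,0.0015,0],[0,0,0]]]'
```

```text
time: 6.4
ee_pos: [0.5743, -0.0064, 0.1866]
orientation: [-0.0, 0.033, 0.999, -0.002]
ft_force: [1.4, -11.9, -2.2]
finger_gap: 0.0399
time: 6.65
ee_pos: [0.5743, -0.0063, 0.1865]
orientation: [-0.0, 0.033, 0.999, -0.004]
ft_force: [-0.2, -22.8, -2.9]
finger_gap: 0.04
```

The force rises to 23 N at y = -0.006, which matches the predicted stop (centre -0.116 + 0.11). Back off the preload, open, and rise.

```bash
python3 -m pendant '[[[0,-0.002,0],[0,0,0]],[[0,-0.002,0],[0,0,0]],[[0,0,0],[0,0,0]]]'
python3 -m pendant '[[[0,0,0],[0,0,0]],[[0,0,0],[0,0,0]],[[0,0,0],[0,0,0]],[[0,0,0],[0,0,0]],[[0,0,0],[0,0,0]],[[0,0,0],[0,0,0]]]' 1
python3 -m pendant '[[[0,0,-0.02],[0,0,0]],[[0,0,-0.03],[0,0,0]],[[0,0,-0.03],[0,0,0]],[[0,0,-0.03],[0,0,0]],[[0,0,-0.03],[0,0,0]],[[0.04,0,0],[0,0,0]],[[0.04,0,0],[0,0,0]],[[0.04,0,0],[0,0,0]],[[0.04,0,0],[0,0,0]],[[0,0,0],[0,0,0]],[[0,0,0],[0,0,0]]]'
python3 - <<'E'
from h import *
im=r.read_camera("top"); cv2.imwrite("pics/top1.png",im[:,:,::-1])
E
```

```text
time: 7.02
ee_pos: [0.5743, -0.0065, 0.1866]
orientation: [0.0, 0.033, 0.999, -0.001]
ft_force: [1.1, -7.2, -1.7]
finger_gap: 0.0402
time: 7.78
ee_pos: [0.5743, -0.005, 0.1867]
orientation: [0.0, 0.032, 0.999, 0.0]
ft_force: [0.0, -0.1, -0.2]
finger_gap: 0.0921
time: 9.15
ee_pos: [0.4152, 0.0051, 0.327]
orientation: [0.001, 0.033, 0.999, -0.0]
ft_force: [0.7, -0.4, 0.1]
finger_gap: 0.0933
```

View pics/top1.png

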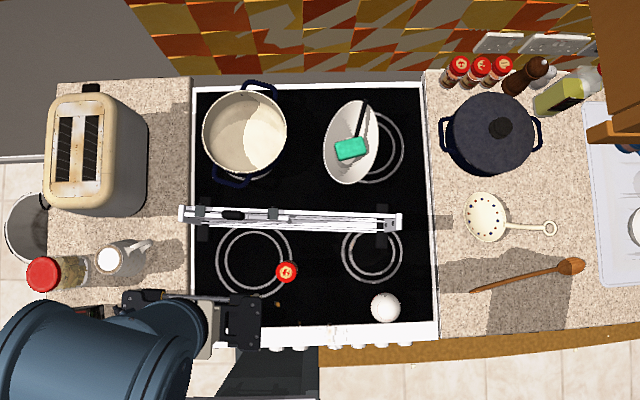

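The top view shows the pull at about (234,214), the pane's left edge against the left post, and the pot unchanged at (245,133). The arm is clear. A numeric check, then hand in.

```bash
python3 - <<'E'
from h import *
a=cv2.imread("pics/top0.png");b=cv2.imread("pics/top1.png")
c,_=blob(b,(218,207,250,225)); p=onz("top",c,.19); fy=np.array([.065,.998,0])
print(c,p,"joint: post mid wrist/top",[0.11+(p-[*q,p[2]])@fy for q in((.5675,-.1157),(.566,-.1204))])
print("pot region mean diff",cv2.absdiff(a,b)[85:190,198:292].mean())
s=r.get_state(); print(s["time"],s["ft_force"],np.abs(s["qd"]).max()); r.job_done()
E
```

```text
[232.95698925 214.96774194] [ 0.57352601 -0.00783835  0.19      ] joint: post mid wrist/top [np.float64(0.21803762122962286), np.float64(0.22282572122962285)]
pot region mean diff 5.440560621411685
9.2 [ 1.16991389 -0.31928376 -0.17564898] 0.01552969802280762
the job is handed in; nothing more can be done
```

The pane is at the left end stop, on the pot's side, and I handed the job in at 9.2 s of the 27 s allowed. I pinched the pull along the track, slid the pane about 80 mm left until the stop pushed back at up to 23 N, then backed off, let go and moved the arm clear.

- **Pane:** the last top picture puts the joint at about 0.218 or 0.223, depending on which estimate of the frame's middle is used. Both are above the 0.205 needed. The two estimates disagree by about 5 mm.
- **Pot:** it looks to be in the same place before and after, and the arm never went near it. I did not measure its position separately. The picture difference over that region averaged 5.4 grey levels, which I put down to noise and lighting without checking.
- **Arm:** it was clear of everything, with about 1 N on the wrist and almost no movement left (0.016 rad/s) when I handed in.
- **Failed check:** the automatic colour mask for the pull failed in the scene picture, so I read that pixel by eye. It agreed with the top view to about 2 mm.

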